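Reset the knocked-over carton for the next take

ROBOT

A 6-joint arm with a two-finger parallel gripper is mounted at the origin on the work surface. World frame = base frame: x ahead of the robot, y to its left, z up, the work surface at z = 0. Lengths are in m, angles in rad, forces in N, time in s.
With the tool pointing down it reaches from about 0.35 to 0.775 m from the base axis. Payload 5.5 kg.
Tool frame: the origin (TCP) lies between the finger pads; the fingertips stand 19 mm ahead of it and the grasp point (between the pads) is the TCP; z points along the fingers, y is the line along which they close (so a half turn about z gives the same grasp; the last joint's range is limited). The gripper opens to 85 mm and grips with 20 to 120 N. Pads are 22 mm wide; open, the fingers measure 114 mm over their backs; the gripper's body (76 mm by 85 mm) begins 54 mm behind the grasp point. The pads swing forward as they close: fully open they stand 13 mm farther back than shut.
Start: joints at [-1.336, 0.313, 0.046, 1.304, 0, 1.431], TCP at [0.21, -0.535, 0.211] pointing down, gripper open.
Joint ranges: [-2.76, 2.76], [-0.86, 1.69], [-1.03, 1.26], [-2.2, 2.34], [-1.47, 1.5], [-3.14, 3.14]. Speed limits (rad/s): [2.57, 2.57, 3.14, 3.14, 3.14, 3.14].

INTERFACE

Orientations are given as a unit quaternion [w, x, y, z].
In Python, from workcell import env gives the robot as it stands.
- The arm moves only by the shell command python3 -m pendant 'ROWS' [FORCE]. ROWS is JSON, a list of rows, each an object with "travel": the shift along the tool's x, y, z scaled (see below), a list of three; "rot": the turn, a rotation vector about the tool's x, y, z scaled (see below), a list of three; "fingers": the opening, from -1 (shut) to 1 (fully open). In form: [{"travel": [dx, dy, dz], "rot": [wx, wy, wz], "fingers": fingers}, ...]. A call has 1 to 10 rows; each row is the pose to reach, as a shift and turn from the pose commanded when the call began, along the tool's axes at that moment; what a row does not reach only later rows make up. The controller multiplies each number of a shift by 0.12 m and each number of a turn by 60 degrees. A row lasts 1/10 s, in which the tool goes at most 50 mm and 8.59 degrees, less where a joint would pass 70% of its speed; a pose out of reach is approached as far as the arm can. A call with a number of a shift or a turn outside -1 to 1 is refused whole. A call with a gripper value outside its range is refused whole. The fingers move at their own pace and stop on an object; FORCE is the grip in N (left out, the last holds). Time passes only in rows, so rows that repeat a pose let the fingers close. It gives the time, the measured TCP pose, the force, the opening and the grip force at its end, in the units of the state.
- env.get_state(): the state, without advancing time (a new reading comes with each control period).
- env.read_camera(name): name is "scene" or "top" or "wrist"; returns (picture, depth): 400x640x3 uint8, blue, green, red; 400x640 float32, m along the optical axis (not along the pixel's ray), 0 where there is no reading.
- env.camera_model(name): a dict with "fovy" (degrees; the focal length in pixels is half the picture's height over the tangent of half this angle, whatever the lens; pixels are square), "cx", "cy" (the principal point, pixels), "rvec" (rotation vector, rad) and "tvec" (3), from world to camera coordinates, as OpenCV has them; the wrist camera has in their place "T_tool_cam" (4x4, takes a point from camera to tool coordinates, whose origin is the TCP and whose axes are the flange's). Camera axes: x right, y down, z forward; pixel columns grow to the right and rows downward; lengths in m; the calibration is good to about 2 mm. A picture is of the moment at which its call begins: read the wrist's pose just before it. camera_model takes no time and is no camera call.
- env.hand_in(): hands the job in; it is judged then, once.
Trained networks look in the newest picture that a camera, given by its name, has taken for a name from the list of things; names that differ only in an ending like _2 or _b are one class to them, and where a whole thing is asked for, a point or a joint stands for the part that bears it (a point fixed in the world has none). Each returns a list of dicts, best first, with "conf" (0 to 1); they miss things now and then, are a little off and sometimes report something else, mostly with a low value. They report only what shows in the picture. A call takes as long as a camera call. They do not tell look-alikes from the thing itself.
- env.outline_of(camera, target): "mask" (400x640 bool, what is visible of it) and "xy" ([column, row] in pixels, amid what is visible of it).
The state is a dict: "clock": time; "joint_pos": joint angles; "qvel": joint speeds; "tau": joint torques, N m; "tcp_pos": TCP position; "orientation": TCP orientation; "wrist_force": force on the tool from outside, world axes, zero at the start; "ft_torque": the same for the moment, N m; "finger_gap": finger opening in m; "grip_force": force on a finger pad.
Only numpy, scipy, OpenCV 4.12 (cv2) and the standard library are available. Lean on these libraries where they do the work, as an engineer would, in place of code of your own. Each camera call takes 0.05 s, during which the arm holds its last target. There are 200 camera calls.

TASK

The next take opens with the milk carton knocked over: push the standing carton over with the fingertips, then nudge it until it lies on its side inside the blue tape outline, with its pointed top at the end that has the tape arrow. Only push it, never pick it up, and leave the cup, the jar, the mixing bowl and the egg box where they stand.

Things in the scene. Friction and masses are not known exactly. Their poses are not given: they have to be found in the camera images.
- carton: White milk carton, red and yellow bands, red gable roof; rigid, 0.15-0.31 kg. 65 x 65 mm, 175 tall: walls to 130, then the roof slopes to a 4 x 65 mm fin along own y. Starts upright beyond the plain end of the mark. Origin: centre of underside; z points base to roof, x, y square to the walls. Pushed above 100 mm it tips over its far base edge, falling past 25 deg; pushed low it slides.
- carton_top (a point): Middle of the carton's fin, the tip of its roof: 175 mm from its origin along its own z. With the carton lying flat this point and the origin are both about 32 mm above the table.
- mark: Flat blue tape outline on the table: rectangle 235 x 125 mm outside, tape 12 mm wide, about 18 mm of room inside the tape around the lying carton. Origin: its centre; own x runs along its length to the end with a tape arrowhead outside it (60 mm further). Carton lying in the very middle: base centre at x = -87.5 mm, roof tip at x = +87.5 mm, both y = 0.
- cup: Loose blue ceramic cup, 72 mm wide, 70 mm tall, standing about 200 mm to one side of the outline. Origin: centre of its underside. To be left alone.
- jar: Loose small amber glass jar with an orange cap, 56 mm wide, 75 mm tall, standing about 200 mm to the other side of the outline. Origin: centre of its underside. To be left alone.
- bowl: Loose large white mixing bowl, 220 mm wide, 100 mm tall, on the left of the table. Origin: centre of its underside. To be left alone.
- eggbox: Open blue egg box with brown eggs, fixed to the table on the right: 100 x 150 mm, lid standing open, 150 mm tall in all. Origin: centre of its underside.
Things that resemble listed ones, but are neither listed nor needed, are in the scene too. Of the things like the carton, leave any that is black or green; of the rest the larger one is meant.

How it is judged:
By the outcome, as a careful person would: the job done as asked, in the order asked, and still so for the second after the job is handed in, with the robot touching nothing.
It also fails if it takes over 58 s, if anything falls off the work surface, if the arm or the gripper's body presses on something with over 40 N, if the wrist force passes 120 N, or if a joint passes its speed limit or range.

## Working session

There is one attempt and no reset: what is moved stays moved. The work goes in short steps, Python scripts to look and compute and a shell command to move; the robot and the scene stay as the last step left them, time stands still between calls to the robot, and variables do not carry over. Pictures are saved under pics/ and viewed, at most 10 in all, crops included, and the job is handed in when it is done.

```bash
mkdir -p pics
cat > h.py <<'E'
from workcell import env
import numpy as np, cv2
from scipy.spatial.transform import Rotation as R
def K(m,sh=(400,640)):
    f=sh[0]/2/np.tan(np.radians(m["fovy"])/2); return f,m["cx"],m["cy"]
def cam(name):
    m=env.camera_model(name); f,cx,cy=K(m); 
    if "rvec" in m:
        Rw=R.from_rotvec(np.ravel(m["rvec"])).as_matrix().T; return f,cx,cy,Rw,-Rw@np.ravel(m["tvec"])
    s=env.get_state(); T=np.array(m["T_tool_cam"]); w,x,y,z=s["orientation"]; Rt=R.from_quat([x,y,z,w]).as_matrix()
    return f,cx,cy,Rt@T[:3,:3],Rt@T[:3,3]+np.array(s["tcp_pos"])
def cloud(c,depth):
    f,cx,cy,Rw,o=c; v,u=np.mgrid[:400,:640]
    P=np.stack([(u-cx)/f*depth,(v-cy)/f*depth,depth],-1)
    return P@Rw.T+o
def onplane(c,u,v,z):
    f,cx,cy,Rw,o=c; d=Rw@np.array([(u-cx)/f,(v-cy)/f,1]); return o+d*(z-o[2])/d[2]
E
python3 - <<'E'
from h import *
s=env.get_state(); print({k:np.round(v,3) for k,v in s.items()})
ims=[]
for n in("top","scene"):
    m=env.camera_model(n); print(n,m); c=cam(n); print(c[4])
    im,d=env.read_camera(n); cv2.imwrite(f"pics/{n}0.png",im); np.savez(f"{n}0.npz",im=im,d=d)
    P=cloud(c,d)
    for t in("carton","carton_top","mark","cup","jar","bowl","eggbox"):
        for r in env.outline_of(n,t):
            q=P[r["mask"]&(d>0)]; print(n,t,round(r["conf"],2),np.round(r["xy"]),r["mask"].sum(),np.round(np.median(q,0),3) if len(q) else'',np.round(q.max(0),3) if len(q) else '')
print(env.camera_model("wrist"), env.get_state()["clock"])
E
```

```text
{'clock': np.float64(0.0), 'joint_pos': array([-1.336,  0.314,  0.045,  1.304, -0.   ,  1.431]), 'qvel': array([-0.   ,  0.   ,  0.001, -0.001, -0.002, -0.001]), 'tau': array([ 1.0000e-03, -4.8063e+01,  2.9853e+01,  1.9000e-02, -0.0000e+00,
        0.0000e+00]), 'tcp_pos': array([ 0.21 , -0.535,  0.21 ]), 'orientation': array([-0.001,  0.982,  0.186, -0.   ]), 'wrist_force': array([-0.239, -0.585,  0.331]), 'ft_torque': array([ 0.004,  0.032, -0.002]), 'grip_force': np.float64(0.0), 'finger_gap': np.float64(0.085)}
top {'fovy': 43.89104509277965, 'cx': 322.3440629001972, 'cy': 197.7786966266272, 'rvec': array([ 2.13752506, -2.15016979,  0.17921322]), 'tvec': array([0.00294385, 0.63011282, 1.73850309])}
[0.35004425 0.0170333  1.81566041]
top carton 0.8 [365. 192.] 474 [ 0.648 -0.145  0.14 ] [ 0.696 -0.11   0.178]
top carton 0.79 [361. 158.] 253 [ 0.771 -0.137  0.101] [ 0.835 -0.11   0.135]
top carton 0.63 [404. 161.] 355 [ 0.75  -0.28   0.103] [ 0.793 -0.257  0.142]
top carton 0.57 [396. 213.] 457 [ 0.557 -0.252  0.141] [ 0.606 -0.215  0.181]
top carton 0.18 [457. 228.] 1708 [ 0.518 -
[... 1804 characters left out ...]
 -0.071  0.047] [ 0.436 -0.039  0.071]
scene jar 0.74 [298. 254.] 428 [0.776 0.086 0.048] [0.796 0.102 0.081]
scene bowl 0.61 [469. 265.] 3729 [0.413 0.486 0.053] [0.565 0.603 0.103]
scene eggbox 0.58 [260. 154.] 925 [ 0.557 -0.448  0.087] [ 0.606 -0.277  0.172]
{'fovy': 60.49972668364576, 'cx': 317.9208050000297, 'cy': 210.6603246338066, 'T_tool_cam': array([[-6.28763351e-04, -9.62961054e-01, -2.69639786e-01,
         6.82658371e-02],
       [ 9.99999758e-01, -6.85842659e-04,  1.17477362e-04,
         1.81486927e-05],
       [-2.98056592e-04, -2.69639646e-01,  9.62961252e-01,
        -1.62174983e-01],
       [ 0.00000000e+00,  0.00000000e+00,  0.00000000e+00,
         1.00000000e+00]])} 0.8
```

Run:
```python
import numpy as np, cv2
a=np.load("top0.npz")["im"]; b=np.load("scene0.npz")["im"]
A=cv2.resize(a[120:300,260:500],(800,600),interpolation=cv2.INTER_CUBIC); cv2.imwrite("pics/topc.png",A)
B=cv2.resize(b[120:300,200:440],(800,600),interpolation=cv2.INTER_CUBIC); cv2.imwrite("pics/scenec.png",B)
```

```text
(no output)
```

View pics/topc.png

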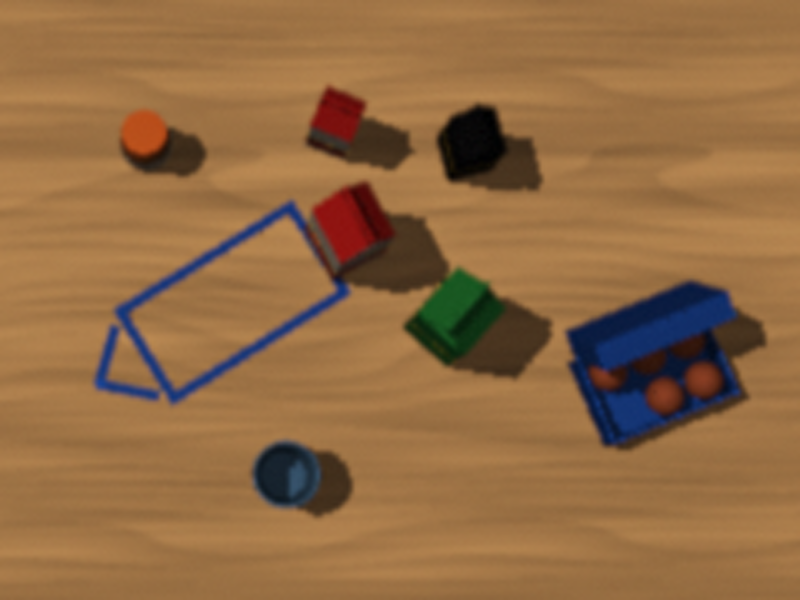

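View pics/scenec.png

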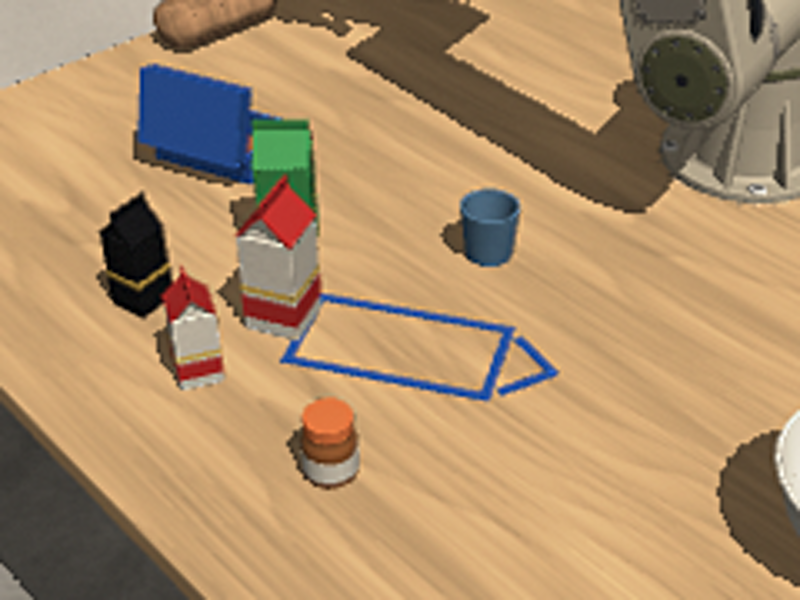

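The four carton-like objects (full top-camera pixels) are:
- Large white with red roof, about (365,188).
- Small white with red roof, about (361,156).
- Black, about (402,162).
- Green, about (396,214).

The large red-and-white one is the one meant: black and green are excluded, and of the two that remain it is the larger. Both crops confirm this. It stands at the outline's plain end, and the arrow is at crop (100,385), which is (290,235) in the full picture.

```bash
cat > meas.py <<'E'
from h import *
def mark(n,im,c):
    hsv=cv2.cvtColor(im,cv2.COLOR_BGR2HSV); m=(cv2.inRange(hsv,(105,120,60),(130,255,255))>0)
    v,u=np.nonzero(m); f,cx,cy,Rw,o=c
    d=np.stack([(u-cx)/f,(v-cy)/f,np.ones(len(u))],-1)@Rw.T; P=o+d*(-o[2]/d[:,2])[:,None]
    q=P[(abs(P[:,0]-.58)<.16)&(abs(P[:,1]-.0)<.16)][:,:2]
    return q
def fit(q,x0=(.583,.009,2.14)):
    from scipy.optimize import least_squares
    def res(p):
        cs,sn=np.cos(p[2]),np.sin(p[2]); l=(q-p[:2])@np.array([[cs,-sn],[sn,cs]])
        k=np.abs(l)-np.array([.1115,.0565]); out=np.maximum(k,0); sd=np.hypot(*out.T)+np.minimum(k.max(1),0)
        return np.clip(sd,-.02,.02)
    return least_squares(res,x0,loss="soft_l1",f_scale=.004)
E
python3 - <<'E'
from meas import *
for n in("top","scene"):
    D=np.load(n+"0.npz"); im,d=D["im"],D["d"]; c=cam(n); q=mark(n,im,c)
    # initial from top corners
    best=min((fit(q,(.585,.01,a)) for a in np.arange(0,3.2,.3)),key=lambda r:r.cost)
    print(n,len(q),best.x,best.cost)
    P=cloud(c,d); k=(d>0)&(P[...,2]>.02)&(np.hypot(P[...,0]-.65,P[...,1]+.145)<.065); Q=P[k]
    for lo,hi in((.02,.13),(.13,.165),(.165,.19)):
        s=Q[(Q[:,2]>lo)&(Q[:,2]<hi)]; 
        if len(s)>4: print(lo,len(s),s.mean(0).round(3),cv2.minAreaRect((s[:,:2]*1000).astype(np.float32)))
    np.save(n+"Q.npy",Q)
E
```

```text
top 350 [ 0.5787633  -0.00531301  2.12132935] 0.008022033827667464
0.02 157 [ 0.641 -0.141  0.085] ((656.8616943359375, -150.9921875), (64.78033447265625, 67.14790344238281), 27.091510772705078)
0.13 306 [ 0.656 -0.148  0.146] ((657.3524169921875, -149.6365509033203), (65.93587493896484, 66.15849304199219), 26.1181583404541)
0.165 34 [ 0.658 -0.15   0.171] ((657.634765625, -149.23870849609375), (63.53671646118164, 8.005692481994629), 26.668052673339844)
scene 338 [ 0.59128084 -0.02363504  2.12112912] 0.00502311136885459
0.02 577 [ 0.67  -0.128  0.077] ((663.7570190429688, -127.58650970458984), (53.86671829223633, 92.22045135498047), 68.7924575805664)
0.13 224 [ 0.658 -0.135  0.145] ((656.8865966796875, -146.21450805664062), (73.65721130371094, 64.97575378417969), 26.258342742919922)
0.165 37 [ 0.656 -0.146  0.171] ((656.4312744140625, -146.41827392578125), (66.58602142333984, 6.712817668914795), 26.37024688720703)
```

Run:
```python
from meas import *
for n in("top","scene"):
    D=np.load(n+"0.npz"); c=cam(n); q=mark(n,D["im"],c); p=np.array([.585,.0,2.121])
    for i in range(6):
        u=np.array([np.cos(p[2]),np.sin(p[2])]); w=np.array([-u[1],u[0]])
        l=np.stack([(q-p[:2])@u,(q-p[:2])@w],-1); k=(abs(l[:,0])<.125)&(abs(l[:,1])<.075)
        r=fit(q[k],p); p=r.x
    print(n,k.sum(),p,np.degrees(p[2]),r.cost, l[k].min(0),l[k].max(0))
s=env.get_state(); w,x,y,z=s["orientation"]; Rt=R.from_quat([x,y,z,w]).as_matrix()
t=np.array([.686,-.206,.27]); d=Rt.T@(t-s["tcp_pos"]); print(d, d/.12, Rt[:,0])
```

```text
top 286 [ 0.59180914 -0.02653799  2.1218181 ] 121.57122208466109 0.0004953121573064663 [-0.11491006 -0.06003309] [0.11503995 0.05958699]
scene 273 [ 0.59167742 -0.02427533  2.12149516] 121.55271901431777 0.000879749891070408 [-0.11554274 -0.06123776] [0.1158381  0.06123367]
[ 0.56298173 -0.13222567 -0.05877609] [ 4.69151439 -1.10188057 -0.48980077] [ 9.30593288e-01  3.66054819e-01 -5.08232932e-05]
```

```bash
python3 -m pendant '[{"travel":[0,0,-0.4],"rot":[0,0,0],"fingers":-0.3},{"travel":[0.4,-0.1,-0.5],"rot":[0,0,0],"fingers":-0.3},{"travel":[0.8,-0.19,-0.5],"rot":[0,0,0],"fingers":-0.3},{"travel":[1,-0.24,-0.5],"rot":[0,0,0],"fingers":-0.3}]'
python3 -m pendant '[{"travel":[0.4,-0.1,0],"rot":[0,0,0],"fingers":-0.3},{"travel":[0.8,-0.19,0],"rot":[0,0,0],"fingers":-0.3},{"travel":[1,-0.24,0],"rot":[0,0,0],"fingers":-0.3}]'
python3 -m pendant '[{"travel":[0.4,-0.1,0],"rot":[0,0,0],"fingers":-0.3},{"travel":[0.8,-0.19,0],"rot":[0,0,0],"fingers":-0.3},{"travel":[1,-0.24,0],"rot":[0,0,0],"fingers":-0.3}]'
python3 -m pendant '[{"travel":[0.4,-0.1,0],"rot":[0,0,0],"fingers":-0.3},{"travel":[0.8,-0.19,0],"rot":[0,0,0],"fingers":-0.3},{"travel":[1,-0.24,0],"rot":[0,0,0],"fingers":-0.3}]'
python3 -m pendant '[{"travel":[0.4,-0.1,0],"rot":[0,0,-0.14],"fingers":-0.3},{"travel":[0.69,-0.15,0],"rot":[0,0,-0.28],"fingers":-0.3},{"travel":[0.69,-0.15,0],"rot":[0,0,-0.42],"fingers":-0.3},{"travel":[0.69,-0.15,0],"rot":[0,0,-0.56],"fingers":-0.3},{"travel":[0.69,-0.15,0],"rot":[0,0,-0.7],"fingers":-0.3},{"travel":[0.69,-0.15,0],"rot":[0,0,-0.8],"fingers":-0.3},{"travel":[0.69,-0.15,0],"rot":[0,0,-0.8],"fingers":-0.3}]'
python3 - <<'E'
from h import *
s=env.get_state(); w,x,y,z=s["orientation"]; Rt=R.from_quat([x,y,z,w]).as_matrix(); print(s["clock"],s["tcp_pos"],np.degrees(np.arctan2(Rt[1,0],Rt[0,0])),s["finger_gap"],s["joint_pos"])
c=cam("wrist"); im,d=env.read_camera("wrist"); P=cloud(c,d)
k=(d>0)&(P[...,2]>.02)&(np.hypot(P[...,0]-.655,P[...,1]+.147)<.065); Q=P[k]
for lo,hi in((.02,.13),(.13,.165),(.165,.19)):
    t=Q[(Q[:,2]>lo)&(Q[:,2]<hi)]
    if len(t)>4: print(lo,len(t),t.max(0),cv2.minAreaRect((t[:,:2]*1000).astype(np.float32)))
E
```

```text
clock: 1.2
tcp_pos: [0.3139, -0.4629, 0.2723]
orientation: [0.001, 0.982, 0.187, 0.001]
wrist_force: [-1.1, 0.2, -0.8]
finger_gap: 0.0303
grip_force: 0.0
clock: 1.5
tcp_pos: [0.4153, -0.3914, 0.2714]
orientation: [0.0, 0.982, 0.188, 0.0]
wrist_force: [0.1, -0.6, 0.2]
finger_gap: 0.03
grip_force: 0.0
clock: 1.8
tcp_pos: [0.5165, -0.3205, 0.2711]
orientation: [-0.0, 0.982, 0.188, 0.0]
wrist_force: [-0.6, -0.8, 0.4]
finger_gap: 0.03
grip_force: 0.0
clock: 2.1
tcp_pos: [0.6176, -0.2495, 0.2707]
orientation: [-0.0, 0.982, 0.188, 0.0]
wrist_force: [0.3, -0.0, 0.1]
finger_gap: 0.0298
grip_force: 0.0
clock: 2.8
tcp_pos: [0.6855, -0.2051, 0.271]
orientation: [-0.0, 0.822, 0.57, -0.0]
wrist_force: [0.0, -0.1, 0.7]
finger_gap: 0.03
grip_force: 0.0
2.8 [ 0.68552792 -0.20505566  0.27099988] 69.49479049776845 0.030008735327490797 [-4.02652120e-01  6.30500306e-01  6.89847390e-01  1.63037475e+00
 -7.97348439e-05  1.52602764e+00]
0.02 588 [ 0.69918406 -0.10583542  0.12999693] ((656.010009765625, -149.3796844482422), (65.3555908203125, 66.24728393554688), 26.870668411254883)
0.13 5459 [ 0.69926773 -0.10617569  0.16498306] ((655.7222900390625, -149.62078857421875), (65.40951538085938, 65.88054656982422), 26.70670509338379)
0.165 530 [ 0.68554651 -0.13331173  0.17663384] ((655.988037109375, -149.48699951171875), (64.84127044677734, 4.167222023010254), 26.782445907592773)
```

```bash
python3 -m pendant '[{"travel":[0,0,0],"rot":[0,0,-0.14],"fingers":-0.3},{"travel":[0,0,0],"rot":[0,0,-0.28],"fingers":-0.3},{"travel":[0,0,0.1],"rot":[0,0,-0.42],"fingers":-0.3},{"travel":[0,0,0.2],"rot":[0,0,-0.56],"fingers":-0.3},{"travel":[0,0,0.3],"rot":[0,0,-0.7],"fingers":-0.3},{"travel":[0,0,0.4],"rot":[0,0,-0.79],"fingers":-0.3},{"travel":[0,0,0.4],"rot":[0,0,-0.79],"fingers":-0.3}]'
python3 -m pendant '[{"travel":[0,0,0.3],"rot":[0,0,0],"fingers":-0.3},{"travel":[0,0,0.6],"rot":[0,0,0],"fingers":-0.3},{"travel":[0,0,0.71],"rot":[0,0,0],"fingers":-0.3},{"travel":[0,0,0.71],"rot":[0,0,0],"fingers":-0.3}]'
python3 -m pendant '[{"travel":[0.05,0,0],"rot":[0,0,0],"fingers":-0.3},{"travel":[0.1,0,0],"rot":[0,0,0],"fingers":-0.3},{"travel":[0.15,0,0],"rot":[0,0,0],"fingers":-0.3},{"travel":[0.2,0,0],"rot":[0,0,0],"fingers":-0.3},{"travel":[0.25,0,0],"rot":[0,0,0],"fingers":-0.3},{"travel":[0.3,0,0],"rot":[0,0,0],"fingers":-0.3}]'
python3 - <<'E'
from h import *
s=env.get_state(); w,x,y,z=s["orientation"]; Rt=R.from_quat([x,y,z,w]).as_matrix(); print(s["clock"],s["tcp_pos"],np.degrees(np.arctan2(Rt[1,0],Rt[0,0])),s["wrist_force"])
im,d=env.read_camera("scene"); cv2.imwrite("pics/s1.png",cv2.resize(im[80:305,180:480],(800,600)))
E
```

```text
clock: 3.55
tcp_pos: [0.6845, -0.2048, 0.2212]
orientation: [-0.002, 0.524, 0.852, -0.0]
wrist_force: [-0.2, 0.2, -0.0]
finger_gap: 0.0296
grip_force: 0.0
clock: 3.95
tcp_pos: [0.684, -0.2046, 0.1359]
orientation: [-0.002, 0.524, 0.851, -0.0]
wrist_force: [0.2, 0.2, 0.2]
finger_gap: 0.03
grip_force: 0.0
clock: 4.55
tcp_pos: [0.669, -0.1725, 0.1384]
orientation: [0.0, 0.523, 0.852, -0.0]
wrist_force: [-0.6, 0.9, 0.8]
finger_gap: 0.0298
grip_force: 0.0
4.55 [ 0.66902844 -0.17246357  0.1383886 ] 116.88304138721578 [-0.5811133   0.88553522  0.76649864]
```

View pics/s1.png

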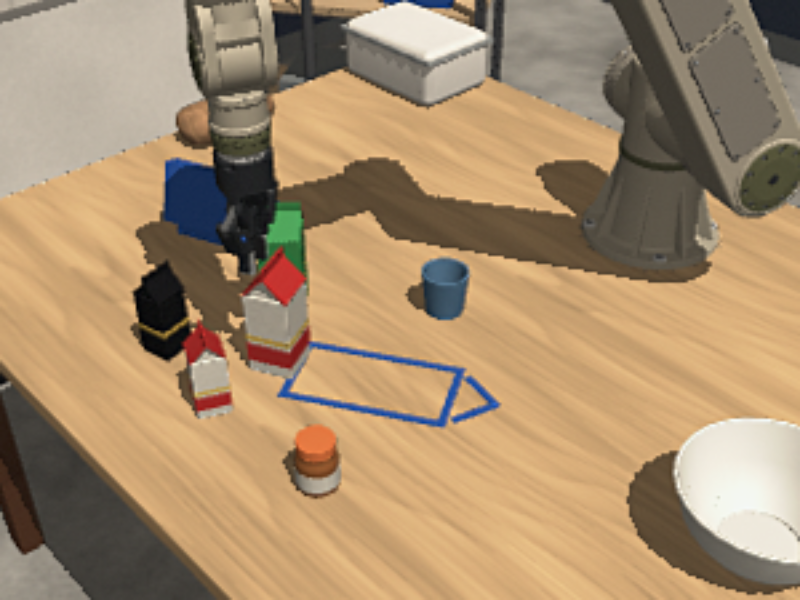

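The carton still stands at crop (278,315), and the fingers are right behind its upper wall at (245,260). I'll keep pushing.

```bash
python3 -m pendant '[{"travel":[0.06,0,0],"rot":[0,0,0],"fingers":-0.3},{"travel":[0.12,0,0],"rot":[0,0,0],"fingers":-0.3},{"travel":[0.18,0,0],"rot":[0,0,0],"fingers":-0.3},{"travel":[0.24,0,0],"rot":[0,0,0],"fingers":-0.3},{"travel":[0.3,0,0],"rot":[0,0,0],"fingers":-0.3},{"travel":[0.36,0,0],"rot":[0,0,0],"fingers":-0.3},{"travel":[0.42,0,0],"rot":[0,0,0],"fingers":-0.3},{"travel":[0.48,0,0],"rot":[0,0,0],"fingers":-0.3},{"travel":[0.54,0,0],"rot":[0,0,0],"fingers":-0.3},{"travel":[0.6,0,0],"rot":[0,0,0],"fingers":-0.3}]'
python3 -m pendant '[{"travel":[0,0,0],"rot":[0,0,0],"fingers":-0.3},{"travel":[-0.4,0,0],"rot":[0,0,0],"fingers":-0.3},{"travel":[-0.7,0,0],"rot":[0,0,0],"fingers":-0.3},{"travel":[-0.7,0,0],"rot":[0,0,0],"fingers":-0.3}]'
python3 - <<'E'
from h import *
s=env.get_state(); print(s["clock"],s["tcp_pos"],s["wrist_force"])
im,d=env.read_camera("top"); cv2.imwrite("pics/t1.png",cv2.resize(im[120:300,260:500],(800,600),interpolation=cv2.INTER_CUBIC))
np.savez("top1.npz",im=im,d=d)
im,d=env.read_camera("scene"); np.savez("scene1.npz",im=im,d=d)
c=cam("wrist"); im,d=env.read_camera("wrist"); np.savez("wrist1.npz",im=im,d=d,Rw=c[3],o=c[4])
E
```

```text
clock: 5.6
tcp_pos: [0.6374, -0.1086, 0.1406]
orientation: [0.002, 0.523, 0.852, 0.0]
wrist_force: [-1.3, -0.4, 6.3]
finger_gap: 0.0295
grip_force: 2.8
clock: 6.0
tcp_pos: [0.6759, -0.1876, 0.1371]
orientation: [0.001, 0.525, 0.851, -0.0]
wrist_force: [0.3, 0.4, 0.9]
finger_gap: 0.0298
grip_force: 0.0
6.0 [ 0.67587448 -0.18762798  0.13714774] [0.27325459 0.41155111 0.93572066]
```

View pics/t1.png

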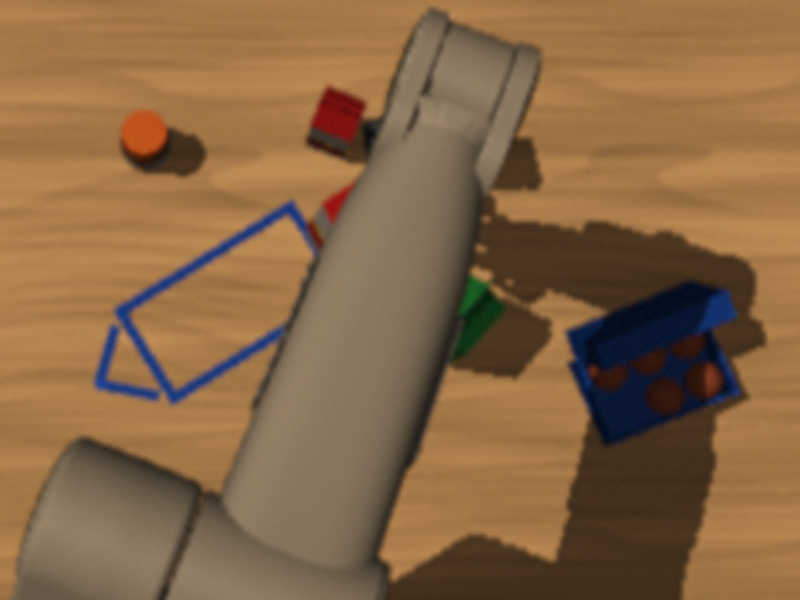

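The arm hides most of the carton, but its roof still shows near crop (335,210), so it has not fallen. I'll measure from the wrist view.

Run:
```python
from h import *
f,cx,cy=K(env.camera_model("wrist"))
D=np.load("wrist1.npz"); P=cloud((f,cx,cy,D["Rw"],D["o"]),D["d"]); d=D["d"]
k=(d>0)&(P[...,2]>.02)&(np.hypot(P[...,0]-.65,P[...,1]+.14)<.09); Q=P[k]
for lo,hi in((.02,.128),(.132,.165),(.165,.19)):
    t=Q[(Q[:,2]>lo)&(Q[:,2]<hi)]
    if len(t)>4: print(lo,len(t),t.max(0),cv2.minAreaRect((t[:,:2]*1000).astype(np.float32)))
D=np.load("scene1.npz"); P=cloud(cam("scene"),D["d"])
k=(D["d"]>0)&(P[...,2]>.125)&(P[...,2]<.18)&(np.hypot(P[...,0]-.65,P[...,1]+.13)<.09); print(P[k].max(0))
a=cv2.resize(D["im"][120:255,220:400],(400,300)); b=cv2.resize(np.load("wrist1.npz")["im"],(400,250)); b=cv2.copyMakeBorder(b,0,50,0,0,0)
cv2.imwrite("pics/c2.png",np.hstack([a,b]))
```

```text
0.02 1888 [ 0.68019446 -0.10862754  0.12795446] ((659.168701171875, -156.49267578125), (65.46330261230469, 74.57545471191406), 26.764705657958984)
0.132 15146 [ 0.70310275 -0.11601261  0.16499689] ((662.2941284179688, -162.65936279296875), (65.44914245605469, 71.8212890625), 26.65575408935547)
0.165 5932 [ 0.69662085 -0.1460921   0.18999485] ((669.7425537109375, -177.0560302734375), (65.41238403320312, 39.26411437988281), 27.02440071105957)
[ 0.70759346 -0.11987103  0.17997747]
```

View pics/c2.png

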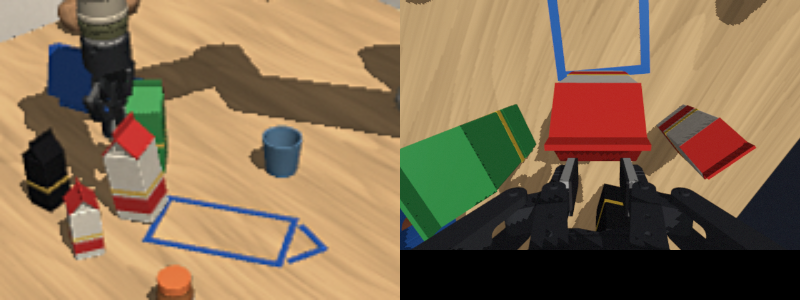

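```bash
cat > tilt.py <<'E'
from h import *
def tilt(im,P,d,u=np.array([-.450,.893,0])):
    # fin tip and slope in plane (u,z); red pixels near carton
    hsv=cv2.cvtColor(im,cv2.COLOR_BGR2HSV); red=((hsv[...,0]<8)|(hsv[...,0]>172))&(hsv[...,1]>150)&(hsv[...,2]>60)
    k=red&(d>0)&(np.hypot(P[...,0]-.65,P[...,1]+.14)<.1)&(P[...,2]>.09); Q=P[k]; a=Q@u
    A=np.c_[a,np.ones(len(a))]; tip=Q[Q[:,2]>Q[:,2].max()-.004]
    print("tip z",Q[:,2].max(),"tip",tip.mean(0),"tip along",(tip@u).mean()-np.array([.656,-.1492,0])@u)
    s=[]
    for lo,hi in((10,30),(30,60),(60,99)):
        zz=np.percentile(Q[:,2],[lo,hi]); m=(Q[:,2]>=zz[0])&(Q[:,2]<=zz[1]); s.append(np.degrees(np.arctan2(-np.polyfit(a[m],Q[m,2],1)[0],1)))
    print("slope deg (upright 56)",np.round(s,1))
E
python3 - <<'E'
from tilt import *
f,cx,cy=K(env.camera_model("wrist"))
D=np.load("wrist1.npz"); tilt(D["im"],cloud((f,cx,cy,D["Rw"],D["o"]),D["d"]),D["d"])
for i in range(2):
    c=cam("wrist"); im,d=env.read_camera("wrist"); tilt(im,cloud(c,d),d)
    s=env.get_state(); print(s["clock"],s["tcp_pos"],s["wrist_force"],s["grip_force"])
E
```

```text
tip z 0.17853265813271713 tip [ 0.66242114 -0.16292151  0.17632622] tip along -0.015142821217832558
slope deg (upright 56) [ 0.5  0.2 59.4]
tip z 0.17780679402368788 tip [ 0.65278728 -0.14404766  0.17554116] tip along 0.006046760998505762
slope deg (upright 56) [0.2 0.4 0.3]
6.2 [ 0.67398711 -0.18277541  0.13776331] [0.07967375 1.35823228 0.0279012 ] 0.0
tip z 0.1795611139770502 tip [ 0.64987206 -0.13749488  0.17659938] tip along 0.013210245575443758
slope deg (upright 56) [-0.1 -0.1 -9.9]
6.25 [ 0.67402401 -0.18252485  0.13796058] [0.40580009 0.26534352 1.05068003] 0.0
```

```bash
python3 -m pendant '[{"travel":[0,0,0],"rot":[0,0,0],"fingers":-0.3},{"travel":[0,0,0],"rot":[0,0,0],"fingers":-0.3},{"travel":[0,0,0],"rot":[0,0,0],"fingers":-0.3},{"travel":[0,0,0],"rot":[0,0,0],"fingers":-0.3},{"travel":[0,0,0],"rot":[0,0,0],"fingers":-0.3},{"travel":[0,0,0],"rot":[0,0,0],"fingers":-0.3}]'
python3 - <<'E'
from tilt import *
c=cam("wrist"); im,d=env.read_camera("wrist"); P=cloud(c,d); np.savez("w2.npz",im=im,d=d,Rw=c[3],o=c[4])
im2,d2=env.read_camera("scene"); c2=cam("scene"); Q=cloud(c2,d2)
S0=np.load("scene0.npz"); Q0=cloud(c2,S0["d"])
r0=Q[(d2>0)&(Q[...,2]>.01)&(Q[...,2]<.128)&(np.hypot(Q[...,0]-.65,Q[...,1]+.14)<.07)]
r1=Q0[(S0["d"]>0)&(Q0[...,2]>.01)&(Q0[...,2]<.128)&(np.hypot(Q0[...,0]-.65,Q0[...,1]+.14)<.07)]
u=np.array([-.45,.893,0]); o=np.array([.656,-.1492,0])
for q in(r1,r0):
    for lo,hi in((.01,.04),(.04,.08),(.08,.125)):
        m=(q[:,2]>lo)&(q[:,2]<hi); print(lo,m.sum(),np.percentile((q[m]-o)@u,[50,90,98]).round(4),"x",np.percentile(q[m,0],98).round(4))
k=(d>0)&(P[...,2]>.16)&(P[...,2]<.185)&(abs((P-o)@u)<.05)&(np.hypot(P[...,0]-.65,P[...,1]+.14)<.07); t=P[k]; a=(t-o)@u
h=np.percentile(t[:,2],99); print("fin top",h, cv2.minAreaRect((t[t[:,2]>h-.005][:,:2]*1000).astype(np.float32)))
cv2.imwrite("pics/c3.png",np.hstack([cv2.resize(im2[120:255,220:400],(400,300)),cv2.copyMakeBorder(cv2.resize(im,(400,250)),0,50,0,0,0)]))
s=env.get_state(); print(s["clock"],s["tcp_pos"],(np.array(s["tcp_pos"])-o)@u,s["wrist_force"])
E
```

```text
clock: 6.85
tcp_pos: [0.6746, -0.1837, 0.138]
orientation: [0.0, 0.523, 0.852, -0.0]
wrist_force: [-0.3, -0.3, 0.4]
finger_gap: 0.03
grip_force: 0.0
0.01 144 [0.0206 0.0348 0.0358] x 0.6978
0.04 203 [0.0186 0.0345 0.0356] x 0.699
0.08 243 [0.0178 0.0346 0.0355] x 0.6979
0.01 142 [0.0178 0.0337 0.0345] x 0.6987
0.04 205 [0.0181 0.0333 0.0346] x 0.6992
0.08 243 [0.0183 0.0335 0.0344] x 0.6995
fin top 0.1844229144749521 ((674.0653076171875, -183.2751007080078), (57.09196853637695, 22.15838050842285), 27.092374801635742)
6.95 [ 0.67459706 -0.18381013  0.13797367] -0.03927551935254788 [0.65052233 0.22840651 0.95256163]
```

View pics/c3.png

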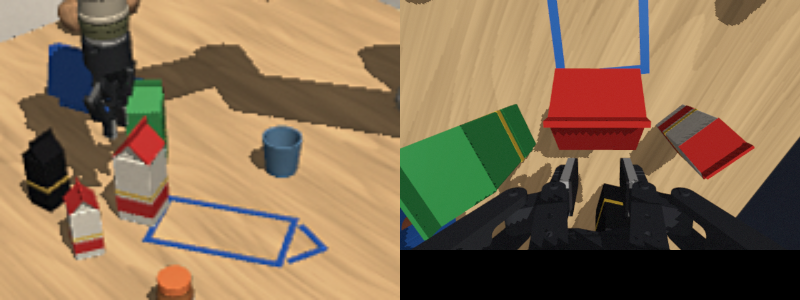

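The carton is upright again at its original place: scene crop (140,170), with the fingers just behind it. It rocked back rather than falling. I'll repeat the push in stages and look midway.

```bash
python3 -m pendant '[{"travel":[0.08,0,0],"rot":[0,0,0],"fingers":-0.3},{"travel":[0.16,0,0],"rot":[0,0,0],"fingers":-0.3},{"travel":[0.24,0,0],"rot":[0,0,0],"fingers":-0.3},{"travel":[0.32,0,0],"rot":[0,0,0],"fingers":-0.3},{"travel":[0.4,0,0],"rot":[0,0,0],"fingers":-0.3}]'
cat > look.py <<'E'
from tilt import *
import sys
o=np.array([.656,-.1492,0]); u=np.array([-.45,.893,0])
s=env.get_state(); print(s["clock"],(np.array(s["tcp_pos"])-o)@u,s["tcp_pos"][2],s["wrist_force"])
im,d=env.read_camera("wrist"); im2,d2=env.read_camera("scene")
cv2.imwrite(f"pics/{sys.argv[1]}.png",np.hstack([cv2.resize(im2[120:255,220:400],(400,300)),cv2.copyMakeBorder(cv2.resize(im,(400,250)),0,50,0,0,0)]))
Q=cloud(cam("scene"),d2); q=Q[(d2>0)&(Q[...,2]>.01)&(np.hypot(Q[...,0]-.64,Q[...,1]+.12)<.09)]
# right-side wall (facing +x) : profile along u per height
for z in(.03,.06,.09,.12,.15):
    m=abs(q[:,2]-z)<.006; print(z,m.sum(),np.percentile((q[m]-o)@u,[2,98]).round(3) if m.sum()>5 else '')
print("force now",env.get_state()["wrist_force"])
E
python3 look.py c4
```

```text
clock: 7.45
tcp_pos: [0.654, -0.1412, 0.1412]
orientation: [0.003, 0.523, 0.852, -0.0]
wrist_force: [-1.3, -2.0, 12.3]
finger_gap: 0.0304
grip_force: 5.4
7.45 0.008070474458019016 0.14121750071036876 [-1.28406006 -1.98918842 12.25735587]
0.03 43 [-0.027  0.039]
0.06 61 [-0.022  0.044]
0.09 52 [-0.015  0.048]
0.12 61 [-0.01   0.053]
0.15 74 [-0.002  0.044]
force now [-0.46377424 -2.11529075  9.53608549]
```

View pics/c4.png

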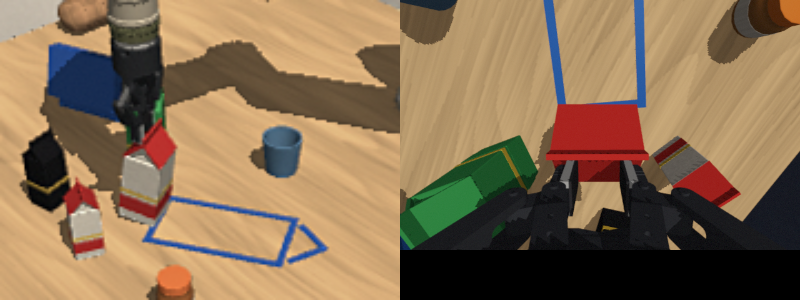

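The fingertips ride on the sloping roof: the carton leans about 10° and the tool feels 12 N upward. With the fingers half open, the tips stand too high. I'll back off gently, shut the fingers so the tips reach lower, and push on the wall.

```bash
python3 -m pendant '[{"travel":[-0.06,0,0],"rot":[0,0,0],"fingers":-0.3},{"travel":[-0.12,0,0],"rot":[0,0,0],"fingers":-0.3},{"travel":[-0.18,0,0],"rot":[0,0,0],"fingers":-0.3},{"travel":[-0.24,0,0],"rot":[0,0,0],"fingers":-0.3},{"travel":[-0.3,0,0],"rot":[0,0,0],"fingers":-0.3},{"travel":[-0.36,0,0],"rot":[0,0,0],"fingers":-0.3},{"travel":[-0.42,0,0],"rot":[0,0,0],"fingers":-0.3},{"travel":[-0.5,0,0],"rot":[0,0,0],"fingers":-0.6},{"travel":[-0.56,0,0],"rot":[0,0,0],"fingers":-1},{"travel":[-0.56,0,0],"rot":[0,0,0],"fingers":-1}]'
python3 -m pendant '[{"travel":[0,0,0],"rot":[0,0,0],"fingers":-1},{"travel":[0,0,0.07],"rot":[0,0,0],"fingers":-1},{"travel":[0,0,0.07],"rot":[0,0,0],"fingers":-1},{"travel":[0,0,0.07],"rot":[0,0,0],"fingers":-1},{"travel":[0,0,0.07],"rot":[0,0,0],"fingers":-1}]'
python3 look.py c5
```

```text
clock: 8.55
tcp_pos: [0.6837, -0.2021, 0.1377]
orientation: [0.0, 0.524, 0.852, -0.0]
wrist_force: [0.2, -0.4, -0.3]
finger_gap: 0.0001
grip_force: 0.0
clock: 9.05
tcp_pos: [0.6833, -0.2006, 0.1296]
orientation: [0.0, 0.523, 0.852, -0.0]
wrist_force: [0.7, 0.3, -0.7]
finger_gap: 0.0003
grip_force: 0.0
9.05 -0.058154873250859246 0.12964305668995252 [ 0.66994909  0.26575518 -0.67074715]
0.03 57 [-0.029  0.035]
0.06 66 [-0.031  0.034]
0.09 60 [-0.024  0.035]
0.12 67 [-0.03   0.034]
0.15 75 [-0.049  0.022]
force now [ 0.00458846  0.00080191 -0.13595827]
```

```bash
python3 -m pendant '[{"travel":[0.06,0,0],"rot":[0,0,0],"fingers":-1},{"travel":[0.12,0,0],"rot":[0,0,0],"fingers":-1},{"travel":[0.18,0,0],"rot":[0,0,0],"fingers":-1},{"travel":[0.24,0,0],"rot":[0,0,0],"fingers":-1},{"travel":[0.3,0,0],"rot":[0,0,0],"fingers":-1},{"travel":[0.36,0,0],"rot":[0,0,0],"fingers":-1},{"travel":[0.4,0,0],"rot":[0,0,0],"fingers":-1}]'
python3 look.py c6
```

```text
clock: 9.85
tcp_pos: [0.6631, -0.1589, 0.1325]
orientation: [0.003, 0.523, 0.852, -0.0]
wrist_force: [0.8, -3.4, 11.5]
finger_gap: 0.0004
grip_force: 5.2
9.85 -0.01179447113516512 0.1325444547145929 [ 0.81818332 -3.42169459 11.5374392 ]
0.03 53 [-0.03   0.037]
0.06 64 [-0.025  0.04 ]
0.09 63 [-0.025  0.042]
0.12 66 [-0.021  0.045]
0.15 75 [-0.01   0.035]
force now [-1.03241199 -2.85701719  7.89642078]
```

View pics/c6.png

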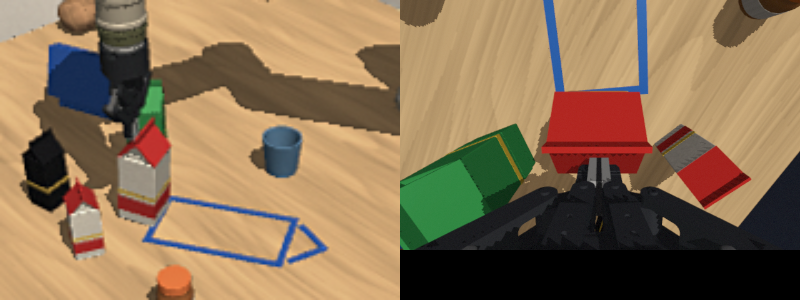

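Run:
```python
from h import *
m=env.camera_model("wrist"); f,cx,cy=K(m); T=np.array(m["T_tool_cam"]); im,d=env.read_camera("wrist")
P=cloud((f,cx,cy,T[:3,:3],T[:3,3]),d)
c=cam("wrist"); W=cloud(c,d)
for v in range(225,330,8): print(v,d[v,318].round(3),P[v,322].round(3),W[v,322].round(3),im[v,322], "side",W[v,280].round(3))
```

```text
225 0.138 [ 0.026  0.002 -0.031] [ 0.653 -0.135  0.163] [ 33  37 178] side [ 0.638 -0.143  0.164]
233 0.127 [ 0.026  0.001 -0.042] [ 0.652 -0.135  0.174] [ 23  20 111] side [ 0.638 -0.142  0.174]
241 0.126 [ 0.024  0.001 -0.045] [ 0.653 -0.137  0.178] [ 35  40 184] side [ 0.64  -0.144  0.176]
249 0.149 [ 0.012  0.002 -0.023] [ 0.659 -0.147  0.156] [ 23  27 127] side [ 0.643 -0.155  0.157]
257 0.143 [ 0.011  0.002 -0.03 ] [ 0.659 -0.148  0.163] [85 87 87] side [ 0.645 -0.161  0.151]
265 0.137 [ 0.011  0.001 -0.038] [ 0.659 -0.148  0.171] [82 83 84] side [ 0.647 -0.168  0.144]
273 0.129 [ 0.012  0.001 -0.046] [ 0.659 -0.148  0.178] [66 68 68] side [ 0.65  -0.174  0.138]
281 0.123 [ 0.011  0.001 -0.05 ] [ 0.659 -0.148  0.183] [54 53 55] side [ 0.67  -0.251 -0.001]
289 0.117 [ 0.012  0.001 -0.058] [ 0.659 -0.148  0.19 ] [34 33 35] side [ 0.673 -0.259 -0.002]
297 0.116 [ 0.008  0.001 -0.057] [ 0.66  -0.151  0.19 ] [36 34 36] side [ 0.631 -0.097  0.294]
305 0.117 [ 0.004  0.001 -0.056] [ 0.662 -0.154  0.188] [21 19 17] side [ 0.647 -0.153  0.201]
313 0.12 [ 0.002  0.001 -0.057] [ 0.663 -0.156  0.19 ] [25 18 20] side [ 0.647 -0.153  0.206]
321 0.12 [-0.001  0.001 -0.057] [ 0.665 -0.159  0.19 ] [25 23 22] side [ 0.647 -0.152  0.21 ]
329 0.121 [-0.005  0.001 -0.057] [ 0.666 -0.162  0.189] [19 17 17] side [ 0.646 -0.147  0.222]
```

Run:
```python
from h import *
m=env.camera_model("wrist"); f,cx,cy=K(m); T=np.array(m["T_tool_cam"]); D=np.load("w2.npz"); d=D["d"]
P=cloud((f,cx,cy,T[:3,:3],T[:3,3]),d)
for u in (266,272,278,366):
  for v in range(244,345,9): print(u,v,P[v,u].round(3),D["im"][v,u])
k=(d>0)&(abs(P[...,0])<.013)&(abs(P[...,1])<.05)&(P[...,2]>-.05)
print(k.sum(),P[k].max(0),P[k].min(0))
im=D["im"][180:400,200:440]; cv2.imwrite("pics/w2c.png",cv2.resize(im,None,fx=2.5,fy=2.5))
```

```text
266 244 [-0.048 -0.049  0.138] [ 64  94 116]
266 253 [-0.057 -0.049  0.138] [124 172 203]
266 262 [ 0.011 -0.021 -0.035] [105 107 109]
266 271 [ 0.011 -0.02  -0.043] [104 106 108]
266 280 [ 0.011 -0.019 -0.05 ] [105 107 109]
266 289 [ 0.011 -0.018 -0.057] [103 105 106]
266 298 [ 0.008 -0.018 -0.058] [152 154 156]
266 307 [ 0.007 -0.017 -0.062] [34 30 30]
266 316 [ 0.007 -0.017 -0.066] [31 28 27]
266 325 [ 0.003 -0.017 -0.065] [26 23 20]
266 334 [ 0.017 -0.013 -0.09 ] [35 31 32]
266 343 [ 0.017 -0.012 -0.093] [31 28 25]
272 244 [-0.048 -0.043  0.137] [ 65  96 117]
272 253 [ 0.011 -0.02  -0.026] [107 113 119]
272 262 [ 0.011 -0.019 -0.035] [106 107 109]
272 271 [ 0.011 -0.018 -0.042] [106 109 110]
272 280 [ 0.011 -0.017 -0.051] [77 78 80]
272 289 [ 0.011 -0.016 -0.056] [25 23 26]
272 298 [ 0.008 -0.016 -0.057] [47 46 46]
272 307 [ 0.004 -0.016 -0.057] [49 48 50]
272 316 [ 0.001 -0.016 -0.058] [47 46 49]
272 325 [-0.002 -0.016 -0.059] [47 47 49]
272 334 [-0.007 -0.016 -0.057] [43 43 43]
272 343 [-0.01  -0.016 -0.058] [42 39 42]
278 244 [-0.048 -0.037  0.139] [ 66  95 119]
278 253 [ 0.01
[... 353 characters left out ...]
9] [22 20 20]
278 334 [-0.146 -0.041  0.138] [ 73 106 131]
278 343 [-0.156 -0.041  0.138] [117 162 192]
366 244 [-0.048  0.045  0.138] [127 175 207]
366 253 [ 0.011  0.021 -0.025] [106 113 120]
366 262 [ 0.011  0.019 -0.035] [106 108 110]
366 271 [ 0.011  0.018 -0.043] [106 108 111]
366 280 [ 0.011  0.017 -0.049] [105 106 109]
366 289 [ 0.011  0.016 -0.056] [58 57 58]
366 298 [ 0.008  0.016 -0.057] [42 44 44]
366 307 [ 0.005  0.016 -0.058] [21 21 22]
366 316 [ 0.003  0.016 -0.06 ] [23 21 19]
366 325 [-0.001  0.016 -0.059] [13  9  8]
366 334 [-0.003  0.016 -0.061] [24 21 19]
366 343 [-0.006  0.016 -0.063] [70 70 72]
3743 [0.01298503 0.03091894 0.00989331] [-0.01142066 -0.03414528 -0.04998463]
```

View pics/w2c.png

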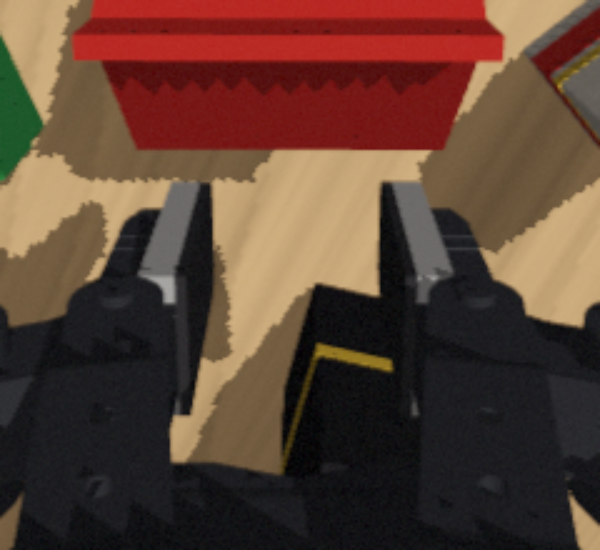

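The wrist view shows the real fingertips about 24 mm behind the reported TCP, not 19 mm ahead of it: in this crop they end at (190,183) and (395,183), tool z about -0.024. So the tips were at z of about 0.157, on the roof. I'll correct for that: back off and lower the TCP to about 0.090, which puts the tips at about 0.114.

```bash
python3 -m pendant '[{"travel":[-0.06,0,0],"rot":[0,0,0],"fingers":-1},{"travel":[-0.12,0,0],"rot":[0,0,0],"fingers":-1},{"travel":[-0.18,0,0],"rot":[0,0,0],"fingers":-1},{"travel":[-0.24,0,0],"rot":[0,0,0],"fingers":-0.6},{"travel":[-0.32,0,0],"rot":[0,0,0],"fingers":-0.3},{"travel":[-0.4,0,0],"rot":[0,0,0],"fingers":-0.3},{"travel":[-0.42,0,0.1],"rot":[0,0,0],"fingers":-0.3},{"travel":[-0.42,0,0.2],"rot":[0,0,0],"fingers":-0.3},{"travel":[-0.42,0,0.33],"rot":[0,0,0],"fingers":-0.3},{"travel":[-0.42,0,0.33],"rot":[0,0,0],"fingers":-0.3}]'
python3 look.py c7
python3 - <<'E'
from h import *
m=env.camera_model("wrist"); f,cx,cy=K(m); T=np.array(m["T_tool_cam"]); im,d=env.read_camera("wrist")
P=cloud((f,cx,cy,T[:3,:3],T[:3,3]),d); W=cloud(cam("wrist"),d)
for u in(272,366): k=(abs(P[:,u,0]-.011)<.002)&(d[:,u]>0)&(abs(P[:,u,1])<.03); print(W[k,u,2].min(),P[k,u,2].max())
E
```

```text
clock: 11.0
tcp_pos: [0.682, -0.2018, 0.0859]
orientation: [-0.003, 0.523, 0.852, -0.0]
wrist_force: [0.2, 0.3, -1.0]
finger_gap: 0.0303
grip_force: 0.0
11.0 -0.058683320288526096 0.08589404031162394 [ 0.17520526  0.26786987 -0.96230857]
0.03 58 [-0.027  0.034]
0.06 64 [-0.027  0.035]
0.09 61 [-0.029  0.035]
0.12 81 [-0.053  0.034]
0.15 87 [-0.052  0.022]
force now [0.0461723  0.15769324 0.48756008]
0.11382877402504019 -0.023984549937074467
0.1135272381913508 -0.02369949049861861
```

```bash
python3 -m pendant '[{"travel":[0.07,0,0],"rot":[0,0,0],"fingers":-0.3},{"travel":[0.14,0,0],"rot":[0,0,0],"fingers":-0.3},{"travel":[0.21,0,0],"rot":[0,0,0],"fingers":-0.3},{"travel":[0.28,0,0],"rot":[0,0,0],"fingers":-0.3},{"travel":[0.35,0,0],"rot":[0,0,0],"fingers":-0.3},{"travel":[0.42,0,0],"rot":[0,0,0],"fingers":-0.3},{"travel":[0.49,0,0],"rot":[0,0,0],"fingers":-0.3}]'
python3 -m pendant '[{"travel":[0.05,0,0],"rot":[0,0,0],"fingers":-0.3},{"travel":[0.1,0,0],"rot":[0,0,0],"fingers":-0.3},{"travel":[0.15,0,0],"rot":[0,0,0],"fingers":-0.3},{"travel":[0.2,0,0],"rot":[0,0,0],"fingers":-0.3},{"travel":[0.2,0,0],"rot":[0,0,0],"fingers":-0.3},{"travel":[0.2,0,0],"rot":[0,0,0],"fingers":-0.3},{"travel":[0.2,0,0],"rot":[0,0,0],"fingers":-0.3},{"travel":[0.2,0,0],"rot":[0,0,0],"fingers":-0.3}]'
python3 look.py c8
```

```text
clock: 11.85
tcp_pos: [0.6572, -0.1497, 0.09]
orientation: [-0.0, 0.523, 0.852, 0.0]
wrist_force: [0.3, 0.2, -0.1]
finger_gap: 0.0302
grip_force: 0.1
clock: 12.65
tcp_pos: [0.6471, -0.1295, 0.09]
orientation: [0.0, 0.524, 0.852, -0.0]
wrist_force: [-0.0, -0.1, 0.1]
finger_gap: 0.0302
grip_force: 0.0
12.65 0.021623479875581116 0.08997276772982189 [-0.0428697  -0.09329905  0.06731162]
0.03 45 [0.038 0.112]
0.06 227 [0.038 0.119]
0.09 0 
0.12 28 [0.015 0.034]
0.15 16 [0.023 0.036]
force now [-0.43036562 -0.40911471 -0.24297927]
```

View pics/c8.png

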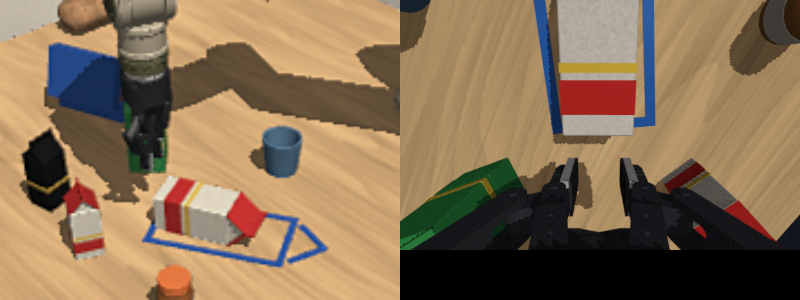

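The carton lies on its side, with the roof toward the arrow and the base at scene crop (165,205). The picture budget is now used up, so I'll measure by numbers only: raise the arm clear and fit the carton's top face.

```bash
python3 -m pendant '[{"travel":[-0.3,0,-0.3],"rot":[0,0,0],"fingers":-0.3},{"travel":[-0.5,0,-0.7],"rot":[0,0,0],"fingers":-0.3},{"travel":[-0.5,0,-1],"rot":[0,0,0],"fingers":-0.3},{"travel":[-0.5,0,-1],"rot":[0,0,0],"fingers":-0.3}]'
cat > lie.py <<'E'
from h import *
M=np.array([.5917,-.0255]); A=np.radians(121.56); u=np.array([np.cos(A),np.sin(A)]); w=np.array([-u[1],u[0]])
def lie():
    s=env.get_state(); w_,x,y,z=s["orientation"]; Rt=R.from_quat([x,y,z,w_]).as_matrix(); t=np.array(s["tcp_pos"])
    print("clock",s["clock"],"tcp",t.round(4),"in mark",((t[:2]-M)@np.c_[u,w]).round(4),"yaw",np.degrees(np.arctan2(Rt[1,0],Rt[0,0])).round(2))
    for n in("wrist","scene","top"):
        c=cam(n); im,d=env.read_camera(n); P=cloud(c,d); L=(P[...,:2]-M)@np.c_[u,w]
        k=(d>0)&(abs(P[...,2]-.065)<.006)&(abs(L[...,0])<.2)&(abs(L[...,1])<.1)
        nb,lab,st,_=cv2.connectedComponentsWithStats(k.astype(np.uint8))
        if nb<2: continue
        b=lab==1+st[1:,4].argmax(); r=cv2.minAreaRect((L[b]*1000).astype(np.float32)); q=L[b]
        k2=(d>0)&(P[...,2]>.012)&(P[...,2]<.075)&(abs(L[...,0])<.2)&(abs(L[...,1])<.09); e=L[k2]
        print(n,b.sum(),"top face in mark: c",np.round(r[0],1),"size",np.round(r[1],1),"ang",round(r[2],2),"| extent x",np.percentile(e[:,0],[.5,99.5]).round(4),"y",np.percentile(e[:,1],[.5,99.5]).round(4))
lie()
E
python3 lie.py
```

```text
clock: 13.15
tcp_pos: [0.6772, -0.185, 0.2171]
orientation: [0.006, 0.524, 0.852, 0.001]
wrist_force: [0.8, -1.2, 0.1]
finger_gap: 0.0299
grip_force: 0.0
clock 13.15 tcp [ 0.6772 -0.185   0.2171] in mark [-0.1807  0.0107] yaw 116.79
wrist 8185 top face in mark: c [-65.    4.2] size [65.8 81.7] ang 85.1 | extent x [-0.1898 -0.0238] y [-0.0881  0.0377]
scene 469 top face in mark: c [-34.   -1.3] size [ 70.4 142.2] ang 84.45 | extent x [-0.1044  0.0696] y [-0.0408  0.0324]
top 520 top face in mark: c [-36.  -0.] size [ 64.6 142. ] ang 84.9 | extent x [-0.1897  0.0743] y [-0.0859  0.0338]
```

```bash
python3 -m pendant '[{"travel":[0.2,0.06,0.2],"rot":[0,0,-0.08],"fingers":-0.5},{"travel":[0.41,0.1,0.4],"rot":[0,0,-0.08],"fingers":-0.5},{"travel":[0.41,0.1,0.6],"rot":[0,0,-0.08],"fingers":-0.5},{"travel":[0.41,0.1,0.6],"rot":[0,0,-0.08],"fingers":-0.5},{"travel":[0.41,0.1,0.6],"rot":[0,0,-0.08],"fingers":-0.5}]'
python3 lie.py
```

```text
clock: 13.8
tcp_pos: [0.6614, -0.1329, 0.1366]
orientation: [-0.002, 0.487, 0.873, -0.0]
wrist_force: [-0.5, 1.2, 0.9]
finger_gap: 0.0213
grip_force: 0.0
clock 13.8 tcp [ 0.6614 -0.1329  0.1366] in mark [-0.128  -0.0032] yaw 121.69
wrist 18428 top face in mark: c [-48.    2.8] size [ 65.7 116.8] ang 85.26 | extent x [-0.1887  0.007 ] y [-0.0883  0.0371]
scene 477 top face in mark: c [-34.5  -0.2] size [ 72.7 140.9] ang 85.14 | extent x [-0.1043  0.0695] y [-0.0408  0.0349]
top 261 top face in mark: c [-16.   -1.9] size [64.1 98.2] ang 85.94 | extent x [-0.0664  0.0701] y [-0.0458  0.0283]
```

```bash
python3 -m pendant '[{"travel":[0,0,0.3],"rot":[0,0,0],"fingers":-0.5},{"travel":[0,0,0.6],"rot":[0,0,0],"fingers":-0.5},{"travel":[0,0,0.9],"rot":[0,0,0],"fingers":-0.5},{"travel":[0,0,1],"rot":[0,0,0],"fingers":-0.5},{"travel":[0,0,1],"rot":[0,0,0],"fingers":-0.5}]'
python3 -m pendant '[{"travel":[0,0,0.07],"rot":[0,0,0],"fingers":-0.5},{"travel":[0.04,0,0.07],"rot":[0,0,0],"fingers":-0.5},{"travel":[0.08,0,0.07],"rot":[0,0,0],"fingers":-0.5},{"travel":[0.12,0,0.07],"rot":[0,0,0],"fingers":-0.5},{"travel":[0.15,0,0.07],"rot":[0,0,0],"fingers":-0.5},{"travel":[0.18,0,0.07],"rot":[0,0,0],"fingers":-0.5},{"travel":[0.21,0,0.07],"rot":[0,0,0],"fingers":-0.5},{"travel":[0.21,0,0.07],"rot":[0,0,0],"fingers":-0.5}]'
python3 lie.py
```

```text
clock: 14.45
tcp_pos: [0.6615, -0.1334, 0.0167]
orientation: [-0.001, 0.488, 0.873, -0.0]
wrist_force: [0.4, 0.7, -0.3]
finger_gap: 0.0212
grip_force: 0.0
clock: 15.25
tcp_pos: [0.6491, -0.1114, 0.0099]
orientation: [0.0, 0.487, 0.873, 0.0]
wrist_force: [0.9, -0.3, 0.1]
finger_gap: 0.0215
grip_force: 0.5
clock 15.25 tcp [ 0.6491 -0.1114  0.0099] in mark [-0.1033 -0.004 ] yaw 121.7
wrist 60246 top face in mark: c [-59.    5.8] size [ 68.2 110.9] ang 89.33 | extent x [-0.1098 -0.0046] y [-0.0278  0.0382]
scene 482 top face in mark: c [-24.5   2.7] size [ 73.1 147.6] ang 87.1 | extent x [-0.107   0.0848] y [-0.036  0.036]
top 184 top face in mark: c [ 5.  -5.2] size [52.1 89.8] ang 87.89 | extent x [-0.0363  0.1441] y [-0.0606  0.0318]
```

```bash
python3 -m pendant '[{"travel":[0.02,0,0],"rot":[0,0,0],"fingers":-0.5},{"travel":[0.04,0,0],"rot":[0,0,0],"fingers":-0.5},{"travel":[0.04,0,0],"rot":[0,0,0],"fingers":-0.5},{"travel":[-0.05,0,0],"rot":[0,0,0],"fingers":-0.5},{"travel":[-0.2,0,-0.1],"rot":[0,0,0],"fingers":-0.5},{"travel":[-0.25,0,-0.4],"rot":[0,0,0],"fingers":-0.5},{"travel":[-0.25,0,-0.8],"rot":[0,0,0],"fingers":-0.5},{"travel":[-0.25,0,-1],"rot":[0,0,0],"fingers":-0.5}]'
python3 -m pendant '[{"travel":[-0.4,0,-0.3],"rot":[0,0,0],"fingers":-0.5},{"travel":[-0.6,0,-0.7],"rot":[0,0,0],"fingers":-0.5},{"travel":[-0.7,0,-1],"rot":[0,0,0],"fingers":-0.5},{"travel":[-0.7,0,-1],"rot":[0,0,0],"fingers":-0.5},{"travel":[-0.7,0,-1],"rot":[0,0,0],"fingers":-0.5}]'
python3 lie.py
```

```text
clock: 16.2
tcp_pos: [0.6668, -0.1388, 0.1337]
orientation: [0.002, 0.488, 0.873, 0.0]
wrist_force: [-0.3, 0.2, 1.1]
finger_gap: 0.0216
grip_force: 0.0
clock: 16.7
tcp_pos: [0.7105, -0.2106, 0.2512]
orientation: [0.002, 0.488, 0.873, 0.0]
wrist_force: [0.0, 0.0, -0.3]
finger_gap: 0.0212
grip_force: 0.0
clock 16.7 tcp [ 0.7105 -0.2106  0.2512] in mark [-0.2199 -0.0043] yaw 121.61
wrist 3008 top face in mark: c [-69.9   7.2] size [65.7 34.7] ang 89.22 | extent x [-0.1964 -0.053 ] y [-0.0884  0.0394]
scene 471 top face in mark: c [-14.3   2.4] size [ 74.  140.3] ang 86.76 | extent x [-0.0834  0.0899] y [-0.034   0.0365]
top 570 top face in mark: c [-17.2   3.7] size [ 65.7 140.3] ang 88.43 | extent x [-0.1892  0.0861] y [-0.0871  0.0374]
```

Run:
```python
from h import *
im,d=env.read_camera("scene"); P=cloud(cam("scene"),d)
for t in("cup","jar","bowl","carton","carton_top"):
    for r in env.outline_of("scene",t)[:4]: print(t,round(r["conf"],2),np.round(r["xy"]),np.round(np.median(P[r["mask"]&(d>0)],0),3))
s=env.get_state(); print(s["clock"],s["wrist_force"]); print(env.hand_in())
```

```text
cup 0.82 [343. 184.] [ 0.408 -0.069  0.047]
jar 0.62 [300. 254.] [0.777 0.087 0.052]
bowl 0.75 [469. 268.] [0.413 0.487 0.053]
carton 0.94 [257. 217.] [ 0.788 -0.12   0.069]
carton 0.84 [244. 196.] [ 0.766 -0.267  0.073]
carton 0.82 [319. 214.] [ 0.604 -0.018  0.053]
carton 0.56 [286. 177.] [ 0.578 -0.237  0.097]
carton_top 0.83 [241. 199.] [ 0.765 -0.268  0.072]
carton_top 0.74 [258. 223.] [ 0.789 -0.119  0.071]
carton_top 0.68 [321. 216.] [ 0.604 -0.018  0.051]
carton_top 0.61 [287. 180.] [ 0.578 -0.237  0.096]
17.15 [-0.47941347 -0.01098559 -0.24001498]
the job is handed in; nothing more can be done
None
```

The carton was pushed over and nudged until it lay inside the outline with its roof at the arrow end, a few mm off centre, and I handed the job in at about 17 s; the cup, jar and bowl measured unmoved, and I didn't re-measure the fixed egg box.

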